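Index the cast hub to the third hole

ROBOT

A 7-joint arm with a two-finger parallel gripper is mounted at the origin on the work surface. World frame = base frame: x ahead of the robot, y to its left, z up, the work surface at z = 0. Lengths are in m, angles in degrees, forces in N, time in s.
With the tool pointing down it reaches from about 0.425 to 0.875 m from the base axis. Payload 4.7 kg.
Tool frame: the origin (TCP) lies at the very end of the fingers, on their centre line; the grasp point (between the pads) lies 19 mm behind it; z points along the fingers, y is the line along which they close (so a half turn about z gives the same grasp; the last joint's range is limited). The gripper opens to 87 mm and grips with 3 to 60 N. Pads are 19 mm wide; open, the fingers measure 117 mm over their backs; the gripper's body (75 mm by 190 mm) begins 51 mm behind the grasp point.
Start: joints at [68.245, 18.392, -4.016, 83.108, 1.295, 78.541, -3.26], TCP at [0.249, -0.6, 0.223] pointing down, gripper open.
Joint ranges: [-163.93, 163.93], [-17.29, 119.83], [-79.2, 71.16], [3.27, 140.29], [-89.18, 269.18], [5.43, 117.66], [-154.24, 154.24]. Speed limits (degrees/s): [147.25, 147.25, 180, 180, 180, 180, 180].

INTERFACE

Orientations are given as [roll, pitch, yaw] about the fixed x, y, z axes, in that order (R = Rz(yaw) Ry(pitch) Rx(roll)).
In Python, from cell import telemetry, cams, env gives the robot as it stands.
- The arm moves only by the tool arm_command, never from a script. Its argument "series" is text: rows parted by semicolons, each of 5 numbers parted by spaces: the shift along the tool's x, y, z in mm, then the turn about the tool's z in rad, then the closure in counts, from 0 (fully open) to 255 (shut). A call has 1 to 20 rows; each row shifts and turns the commanded pose from where the row before left it, along the tool's axes as they then stand; what a row does not reach is not made up. A row lasts 1/12 s, in which the tool goes at most 41.7 mm and 7.16 degrees, less where a joint would pass 70% of its speed; a pose out of reach is approached as far as the arm can. A call is refused whole if a number of a shift passes 41.7 or a number of a turn 0.125, either way. A call with a gripper value outside its range is refused whole. The fingers move at their own pace and stop on an object; "squeeze" is the grip in N (left out, the last holds). Time passes only in rows, so rows that do not move let the fingers close. It gives the time, the measured TCP pose, the force, the opening and the grip force at its end, in the units of the state.
- telemetry.get_obs(): the state, without advancing time (a new reading comes with each control period).
- cams.read_camera(name): name is "scene" or "top" or "wrist"; returns the picture (420x560x3 uint8, blue, green, red); there is no depth.
- cams.calibration(name): a dict with "K" (3x3 intrinsics, pixels), "origin" and "rotation" of the camera in the world; the wrist camera has in their place "hand_eye" (4x4, takes a point from camera to tool coordinates, whose origin is the TCP and whose axes are the flange's). Camera axes: x right, y down, z forward; pixel columns grow to the right and rows downward; lengths in m; the calibration is good to about 2 mm. The wrist camera is an equidistant fisheye: a pixel r from the principal point sees the ray r / f radians off the axis. A picture is of the moment at which its call begins: read the wrist's pose just before it. calibration takes no time and is no camera call.
- env.sign_off(): hands the job in; it is judged then, once.
The state is a dict: "time_s": time; "qpos": joint angles; "joint_velocities": joint speeds; "effort": joint torques, N m; "tool_pos": TCP position; "tool_rot": TCP orientation; "force": force on the tool from outside, world axes, zero at the start; "wrist_torque": the same for the moment, N m; "grip_width": finger opening in m; "grasp_force": force on a finger pad.
Only numpy, scipy, OpenCV 4.12 (cv2) and the standard library are available. Lean on these libraries where they do the work, as an engineer would, in place of code of your own. Each camera call takes 0.05 s, during which the arm holds its last target. There are 200 camera calls.

TASK

Lift the cast hub straight out of the open mould and lower it, without dropping it, over the spindle of the indexing head so that it sits flat on the faceplate, and let go of it. Then take the bar of the indexing knob and turn it clockwise (seen from above) by feel, counting the clicks: stop at the third one, never going on to the fourth, and finish still gripping the knob and holding it at that third stop so that the next hole can be marked. Leave the other things on the bench where they are.

Things in the scene. Friction and masses are not known exactly. Their poses are not given: they have to be found in the camera images.
- hub_mid (a point): Centre (21 mm above the underside) of the cast hub, a loose off-white resin part of 100 to 200 g: a square flange 64 x 64 x 12 mm with a round boss 34 mm in diameter standing 30 mm up from it (42 mm tall in all) and a 24 mm bore right through. z up along the bore, x and y along the flange's sides. At the start it sits in the mould's pocket, square with the mould; only its boss stands out.
- hub: The same cast hub; this point is the centre of its underside.
- mould: Open aluminium mould half, fixed: a block 110 x 110 x 22 mm, origin at the centre of its underside on the bench, x and y along its sides, with a square pocket 68 mm wide and 14 mm deep that holds the hub's flange (flange top 2 mm below the block's top face). Four steel pins 8 mm in diameter and 5 mm high stand on its top near its corners, 45 mm out along x and y.
- spindle_seat (a point): Centre of the top face of the indexing head's round steel faceplate (100 mm in diameter, level, 45 mm above the bench), at the foot of the spindle, a pin 18 mm in diameter and 30 mm high with a tapered tip standing up from the faceplate. A seated hub has its underside here. The faceplate turns with the knob, one to one.
- knob_bar (a point): Centre of the grip bar of the black indexing knob: 46 mm long (its x), 14 mm thick (its y), 36 mm tall, turning about its vertical z axis. This point is on that axis, 18 mm below the bar's top and 54 mm above the bench; 20 mm below it the bar stands on a disc 48 mm in diameter. A white stripe marks its -x half. While the knob is unturned the spindle lies 150 mm away in the bar's +x direction.
- index_knob (a joint): Angle of the indexing knob, rad: 0 at the start (in a stop), growing clockwise seen from above. It clicks from stop to stop, 24 degrees (0.419 rad) apart; the third is at 1.257. About 0.1 N m carries it over the hump half-way between two stops, after which it pulls itself into the next stop; it stays in a stop when let go. It cannot turn back beyond 0.
- head: The indexing head, a fixed grey plate 250 x 110 x 20 mm, origin at the centre of its underside on the bench, x along it: the knob stands at x = -75 mm, the faceplate with the spindle at x = +75 mm, and between them a gear cover 50 x 50 mm whose top is 42 mm above the bench. Its dial under the knob has a mark at every stop.
- screwdriver: Bystander: screwdriver with a red handle, 190 mm long, lying between the mould and the head.
- gearmotor: Bystander: small metal gear motor, 75 mm long with its shaft, 25 mm high.
- glue: Bystander: white glue bottle, 48 mm in diameter, 130 mm tall.
- tape_roll: Bystander: roll of tape lying flat, 84 mm in diameter, 19 mm high.
- tape_measure: Bystander: red tape measure, about 66 x 66 x 36 mm.
- mould_lid: Bystander: the mould's other half, an aluminium block 110 x 110 x 22 mm lying on the bench.
- pencil_case: Bystander: blue fabric pencil case, 75 x 190 x 45 mm.
Things that resemble listed ones, but are neither listed nor needed, are in the scene too. What is shaped like the mould but blue is not meant.

How it is judged (in metres and radians):
On the way, in this order (a step that is already met when the one before it is completed fails the run):
1. the hub is lifted clear out of the mould (z of hub_mid in the frame of mould above 0.075 m and contact force between the fingers and hub above 0.5 N), for 0.1 s.
2. the hub sits flat on the faceplate over the spindle, let go, the knob not yet turned (z of hub_mid in the frame of spindle_seat between 0.016 and 0.026 m and horizontal distance between hub_mid and spindle_seat below 0.007 m and angle between hub_mid's own z axis and vertical below 0.1 rad and contact force between the fingers and hub below 0.2 N and value of joint index_knob below 0.2 rad), for 0.2 s.
3. the knob stands at the third stop, gripped (value of joint index_knob between 1.11664 and 1.39664 rad and contact force between the fingers and index_knob above 2 N), for 0.2 s.
At the end, for the whole second after the job is handed in: The hub sits at rest on the faceplate around the spindle (within 5 mm in height, 7 mm off its axis, 0.1 rad tilt), untouched by the fingers; the fingers grip the knob's bar (over 2 N) with the knob within 0.14 rad of its third stop, 1.257 rad; bystanders within 30 mm of their starts (all of step 3 and z of hub_mid in the frame of spindle_seat between 0.016 and 0.026 m and horizontal distance between hub_mid and spindle_seat below 0.007 m and angle between hub_mid's own z axis and vertical below 0.1 rad and contact force between the fingers and hub below 0.2 N and linear speed of hub below 0.02 m/s); the arm keeps its last pose, push and grip.
It fails at once if the knob is turned on towards the fourth stop (beyond 1.55 rad) (value of joint index_knob above 1.55 rad).
It fails at once if the hub is let go over the faceplate more than 20 mm above its seat (contact force between the fingers and hub below 0.01 N and z of hub_mid in the frame of spindle_seat above 0.041 m and horizontal distance between hub_mid and spindle_seat below 0.06 m).
It fails at once if a bystander is moved more than 30 mm (distance of any of screwdriver, gearmotor, glue, tape_roll, tape_measure, mould_lid, pencil_case from where it was at the start of the episode above 0.03 m).
It also fails if it takes over 58 s, if anything falls off the work surface, if the arm or the gripper's body presses on something with over 40 N, if the wrist force passes 120 N, or if a joint passes its speed limit or range.

## Working session

There is one attempt and no reset: what is moved stays moved. The work goes in short steps, Python scripts to look and compute and a tool call to move; the robot and the scene stay as the last step left them, time stands still between calls to the robot, and variables do not carry over. Pictures are saved under pics/ and viewed, at most 10 in all, crops included, and the job is handed in when it is done.

Besides the shell and the picture viewer there is one more tool, called after "Request:" as name(argument=value, ...) on one line, values as JSON. arm_command: Moves the arm, as the interface text tells. Its arguments: {"type":"object","properties":{"series":{"type":"string"},"squeeze":{"type":"number"}},"required":["series"]}

```bash
mkdir -p pics
python3 - <<'E'
from cell import telemetry,cams,env
import cv2,numpy as np
o=telemetry.get_obs();print(o)
for n in("top","scene"):
    c=cams.calibration(n);print(n,c)
    cv2.imwrite(f"pics/{n}0.png",cams.read_camera(n))
print(cams.calibration("wrist"))
E
```

```text
{'time_s': 0.0, 'qpos': array([68.24472239, 18.43895852, -4.01466299, 83.17604785,  1.29501858,
       78.54185786, -3.26030581]), 'joint_velocities': array([-0.02124423, -0.13436557,  0.07098001,  0.02377384,  0.07242841,
        0.03693061,  0.0014882 ]), 'effort': array([-1.23070922e-04, -4.91283882e+01, -4.04255250e-01, -3.12524450e+01,
       -6.40663714e-02,  4.37274633e-02,  1.93941960e-04]), 'tool_pos': array([ 0.24913027, -0.59974379,  0.22145252]), 'tool_rot': array([-1.79888380e+02,  6.17900454e-03,  2.25639324e+01]), 'force': array([-0.6771366 , -0.25427091,  0.70613516]), 'wrist_torque': array([-0.02232225,  0.01400625, -0.00335702]), 'grasp_force': 0.0, 'grip_width': 0.08692545776278207}
top {'K': array([[481.66149291,   0.        , 272.48984494],
       [  0.        , 481.66149291, 210.27479571],
       [  0.        ,   0.        ,   1.        ]]), 'origin': array([0.44561426, 0.00581905, 1.3331444 ]), 'rotation': array([-176.05830799,   -0.34130704,  -88.82970592])}
scene {'K': array([[417.19823628,   0.        , 279.54259837],
       [  0.        , 417.19823628, 205.17551611],
       [  0.        ,   0.        ,   1.        ]]), 'origin': array([ 1.15772292, -0.212371  ,  0.98725152]), 'rotation': array([-145.15514326,   -0.30893496,   71.52899739])}
{'K': array([[325.1922621 ,   0.        , 275.93574246],
       [  0.        , 325.1922621 , 207.33361253],
       [  0.        ,   0.        ,   1.        ]]), 'hand_eye': array([[-1.72705208e-05, -9.62662358e-01, -2.70704978e-01,
         7.35653777e-02],
       [ 9.99999956e-01,  6.38779103e-05, -2.90956526e-04,
        -6.50525981e-04],
       [ 2.97384963e-04, -2.70704971e-01,  9.62662314e-01,
        -1.62551355e-01],
       [ 0.00000000e+00,  0.00000000e+00,  0.00000000e+00,
         1.00000000e+00]])}
```

View pics/top0.png

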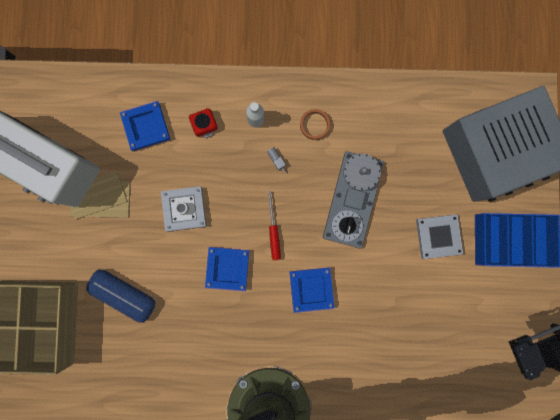

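View pics/scene0.png

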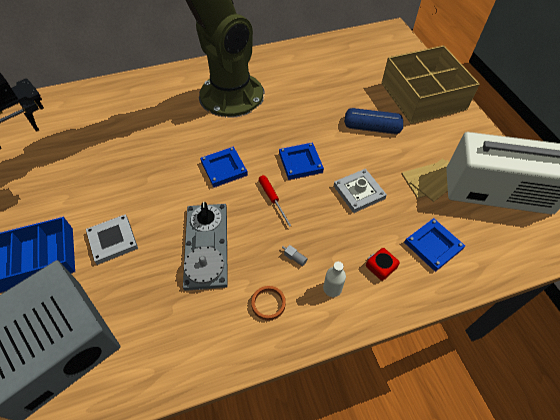

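The top view shows the aluminium mould with the white hub at (184,209). The plain aluminium block with a dark square at (440,236) is the lid, and the three blue moulds are decoys. The head's knob is at (347,225) and its faceplate and spindle at (361,172). I'll confirm the mould and head in an enlarged crop and localise both.

```bash
cat > h.py <<'E'
import numpy as np,cv2
from scipy.spatial.transform import Rotation as R
from cell import telemetry,cams,env
def ray(n,uv,obs=None):
    c=cams.calibration(n);K=c["K"];u,v=uv
    x=np.array([(u-K[0,2])/K[0,0],(v-K[1,2])/K[1,1]])
    if n!="wrist":
        return c["origin"],R.from_euler('xyz',c["rotation"],degrees=True).apply([*x,1])
    r=np.hypot(*x);d=np.array([*(x/max(r,1e-9)*np.sin(r)),np.cos(r)])
    T=c["hand_eye"];Rt=R.from_euler('xyz',obs["tool_rot"],degrees=True)
    return obs["tool_pos"]+Rt.apply(T[:3,3]),Rt.apply(T[:3,:3]@d)
def plane(n,uv,z,obs=None):
    o,d=ray(n,uv,obs);return o+d*(z-o[2])/d[2]
def proj(P,obs):   # world -> wrist pixel
    c=cams.calibration("wrist");T=c["hand_eye"];K=c["K"]
    p=R.from_euler('xyz',obs["tool_rot"],degrees=True).inv().apply(np.array(P)-obs["tool_pos"])
    q=T[:3,:3].T@(p-T[:3,3]);t=np.arctan2(np.hypot(q[0],q[1]),q[2]);n=np.hypot(q[0],q[1])
    return K[0,0]*t*q[0]/n+K[0,2],K[1,1]*t*q[1]/n+K[1,2]
E
python3 - <<'E'
from h import *
im=cv2.imread("pics/top0.png")
a=cv2.resize(im[170:250,140:230],None,fx=4.4,fy=4.4,interpolation=cv2.INTER_CUBIC)
b=cv2.resize(im[145:255,310:400],None,fx=4.4,fy=4.4,interpolation=cv2.INTER_CUBIC)
H=np.zeros((490,800,3),np.uint8);H[:a.shape[0],:396]=a[:,:396];H[:b.shape[0],400:796]=b[:490,:396];cv2.imwrite("pics/crop.png",H)
hsv=cv2.cvtColor(im,cv2.COLOR_BGR2HSV)
m=((hsv[...,1]<40)&(hsv[...,2]>40)).astype(np.uint8)*255
m=cv2.morphologyEx(m,cv2.MORPH_OPEN,np.ones((3,3)))
for c in cv2.findContours(m,cv2.RETR_EXTERNAL,cv2.CHAIN_APPROX_NONE)[0]:
    if cv2.contourArea(c)<1000: continue
    r=cv2.minAreaRect(c);box=cv2.boxPoints(r)
    z=.02
    P=np.array([plane("top",p,z)[:2] for p in box]);e=P[1]-P[0];f=P[2]-P[1]
    print(np.round(r[0]),P.mean(0).round(4),np.linalg.norm(e).round(3),np.degrees(np.arctan2(e[1],e[0])).round(1),np.linalg.norm(f).round(3))
for s,p,z in(("boss",(182,208),.05),("knob",(347,225),.072),("spin",(362,172),.06)):print(s,plane("top",p,z).round(4))
E
```

```text
[439. 236.] [ 0.4748 -0.4566] 0.116 -82.1 0.11
[183. 209.] [0.5361 0.2444] 0.113 -81.6 0.111
[353. 198.] [ 0.5741 -0.2212] 0.254 -13.9 0.111
[ 36. 164.] [0.6493 0.6504] 0.159 -26.1 0.321
[509. 145.] [ 0.7313 -0.6504] 0.316 -66.3 0.241
boss [0.5352 0.2415 0.05  ]
knob [ 0.498 -0.196  0.072]
spin [ 0.6408 -0.2366  0.06  ]
```

View pics/crop.png

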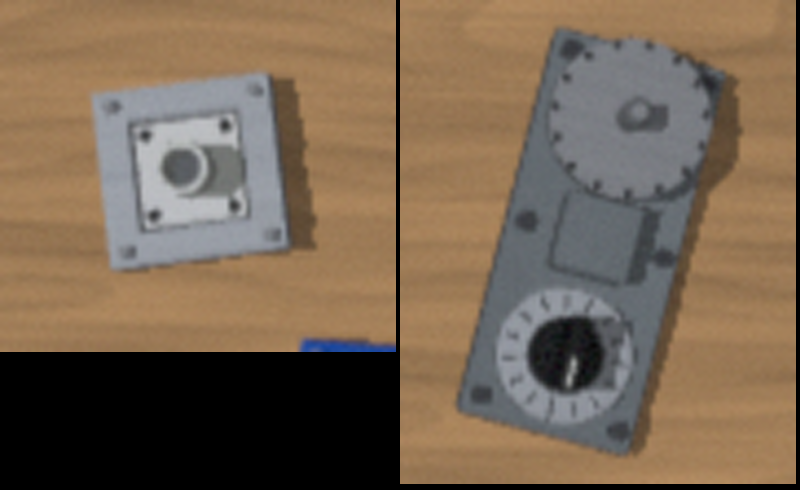

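Crop: the off-white flanged hub sits in the aluminium mould, boss top at about (182,208). The head shows the spindle at (364.5,171) and the black knob with its white stripe towards the robot at (348,226). Targets confirmed; moving to above the mould by a bowed path.

Request:
arm_command(series="29 -15 -2.4 0 0;29 -15 -2.4 0 0;29 -15 -2.4 0 0;29 -15 -2.4 0 0;29 -15 -2.4 0 0;29 -15 -2.4 0 0;29 -15 -2.4 0 0;29 -15 -2.4 0 0;29 -15 -2.4 0 0;29 -15 -2.4 0 0;29 -15 -2.4 0 0;29 -15 -2.4 0 0")

```text
time_s: 1.1
tool_pos: [0.5022, -0.2991, 0.2511]
tool_rot: [-180.0, 0.0, 22.6]
force: [0.4, -0.5, -0.5]
grip_width: 0.0872
grasp_force: 0.0
```

Request:
arm_command(series="19 -28 0 0 0;19 -28 0 0 0;19 -28 0 0 0;19 -28 0 0 0;19 -28 0 0 0;19 -28 0 0 0;19 -28 0 0 0;19 -28 0 0 0;19 -28 0 0 0;9 -29 0 0 0;9 -29 0 0 0;9 -29 0 0 0;9 -29 0 0 0;9 -29 0 0 0;9 -29 0 0 0;9 -29 0 0 0;9 -29 0 0 0;0 0 0 0 0")

```text
time_s: 2.6
tool_pos: [0.5372, 0.2477, 0.2511]
tool_rot: [-179.7, -0.0, 23.1]
force: [-1.3, 0.7, 0.4]
grip_width: 0.0867
grasp_force: 0.0
```

Request:
arm_command(series="0 0 5 -0.11 0;0 0 5 -0.11 0;0 0 5 -0.11 0;0 0 5 -0.11 0;0 0 5 -0.11 0;0 0 5 -0.11 0;0 0 5 -0.11 0;0 0 5 -0.11 0;0 0 5 -0.11 0;0 0 5 -0.11 0;0 0 5 -0.11 0;0 0 5 -0.11 0;0 0 0 0 0;0 0 0 0 0")

```text
time_s: 3.77
tool_pos: [0.5401, 0.2392, 0.1908]
tool_rot: [-179.9, 0.0, 98.0]
force: [-0.6, -0.2, 0.5]
grip_width: 0.0871
grasp_force: 0.0
```

Run:
```python
from h import *
o=telemetry.get_obs();im=cams.read_camera("wrist");cv2.imwrite("pics/w1.png",im)
print(o["tool_pos"],o["tool_rot"],proj([.536,.2425,.05],o))
```

```text
[0.54009802 0.23921681 0.19077731] [-1.79925962e+02  9.11048439e-03  9.80074977e+01] (np.float64(273.06766740718234), np.float64(192.75970461394485))
```

View pics/w1.png

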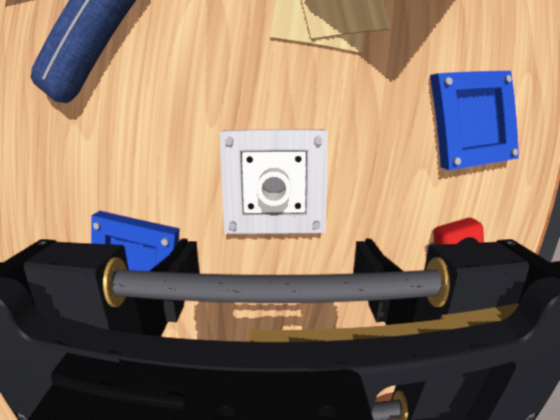

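The wrist view shows the mould square to the gripper, corners about (221,130)–(327,235), with the boss top near (274,185). I'll refine from the mould outline, the four pins and the boss.

Run:
```python
from h import *
o=telemetry.get_obs();im=cv2.imread("pics/w1.png")
hsv=cv2.cvtColor(im,cv2.COLOR_BGR2HSV)
m=((hsv[...,1]<50)&(hsv[...,2]>100)).astype(np.uint8)*255
m=cv2.morphologyEx(m,cv2.MORPH_OPEN,np.ones((3,3)));m[240:]=0
c=max([c for c in cv2.findContours(m,cv2.RETR_EXTERNAL,cv2.CHAIN_APPROX_NONE)[0] if cv2.pointPolygonTest(c,(274,150),False)>=0],key=cv2.contourArea)
P=np.array([plane("wrist",p[0],.022,o)[:2] for p in c])*1000
r=cv2.minAreaRect(P.astype(np.float32));print("mould",r)
g=im[:,:,1]
# bore: dark region inside the boss ring
b=((g<165)).astype(np.uint8)*255;b[:165]=0;b[215:]=0;b[:,:250]=0;b[:,300:]=0
for c in cv2.findContours(b,cv2.RETR_LIST,cv2.CHAIN_APPROX_NONE)[0]:
    if cv2.contourArea(c)>80:
        P=np.array([plane("wrist",p[0],.05,o)[:2] for p in c])*1000;print("bore",cv2.boundingRect(c),cv2.minEnclosingCircle(P.astype(np.float32)))
print(g[185,255:295],g[165:215,274])
```

```text
mould ((536.320068359375, 246.80043029785156), (110.57366943359375, 111.28315734863281), 8.553826332092285)
bore (262, 177, 24, 17) ((536.1555786132812, 247.3507080078125), 11.165136337280273)
[251 249 248 251 251 249 230 167 124 125 131 131 131 131 130 129 130 132
 131 130 130 129 130 131 131 129 128 125 124 136 189 238 249 251 250 245
 247 251 251 252] [251 250 235 201 188 189 209 243 251 251 248 228 163 132 129 130 129 128
 130 129 130 130 131 131 130 128 126 139 175 186 186 186 186 186 190 215
 243 251 251 246 229 192 176 175 175 173 159 120  85  96]
```

Request:
arm_command(series="4.1 -1.4 5 -0.01 0;4.1 -1.4 20 0 0;0 0 30 0 0;0 0 30 0 0;0 0 25 0 0;0 0 15 0 0;0 0 0 0 0;0 0 0 0 0", squeeze=30)

```text
time_s: 4.48
tool_pos: [0.5362, 0.2477, 0.0663]
tool_rot: [-180.0, -0.0, 98.8]
force: [-0.4, 0.0, 0.4]
grip_width: 0.0871
grasp_force: 0.0
```

Request:
arm_command(series="-0.7 0 15 0 0;0 0 15 0 0;0 0 9 0 0;0 0 0 0 0;0 0 0 0 120;0 0 0 0 220;0 0 0 0 255;0 0 0 0 255;0 0 0 0 255;0 0 0 0 255;0 0 0 0 255;0 0 0 0 255;0 0 0 0 255;0 0 0 0 255")

```text
time_s: 5.65
tool_pos: [0.5365, 0.2467, 0.0273]
tool_rot: [180.0, 0.0, 98.8]
force: [-0.2, 0.2, -0.3]
grip_width: 0.0322
grasp_force: 30.0
```

Request:
arm_command(series="0 0 -5 0 255;0 0 -5 0 255;0 0 -8 0 255;0 0 -15 0 255;0 0 -20 0 255;0 0 -25 0 255;0 0 -25 0 255;0 0 -25 0 255;0 0 -20 0 255;0 0 -15 0 255;0 0 -10 0 255;0 0 0 0 255;0 0 0 0 255")

```text
time_s: 6.73
tool_pos: [0.5366, 0.2467, 0.2009]
tool_rot: [179.9, 0.0, 98.8]
force: [-0.6, 0.3, -1.6]
grip_width: 0.0324
grasp_force: 30.0
```

Request:
arm_command(series="-16 2.7 0 0 255;-32 5 0 0 255;-32 5 0 0 255;-32 5 0 0 255;-32 5 0 0 255;-32 5 0 0 255;-32 5 0 0 255;-32 5 0 0 255;-32 5 0 0 255;-32 5 0 0 255;-32 5 0 0 255;-32 5 0 0 255;-32 5 0 0 255;-32 6 0 0 255;-32 6 0 0 255;-32 6 0 0 255;-32 6 0 0 255;-16 3 0 0 255;-8 0 0 0 255;0 0 0 0 255")

```text
time_s: 8.4
tool_pos: [0.7082, -0.2875, 0.1977]
tool_rot: [-179.8, -0.1, 98.6]
force: [-0.2, -0.1, -0.5]
grip_width: 0.032
grasp_force: 30.0
```

Request:
arm_command(series="0 0 0 -0.117 255;0 0 0 -0.117 255;0 0 0 -0.117 255;0 0 0 -0.117 255;0 0 0 -0.117 255;0 0 0 -0.117 255;0 0 0 -0.117 255;0 0 0 -0.117 255;0 0 0 -0.117 255;0 0 0 -0.117 255;0 0 0 0 255;0 0 0 0 255;0 0 0 0 255")

```text
time_s: 9.48
tool_pos: [0.7092, -0.2837, 0.2003]
tool_rot: [180.0, -0.0, 165.7]
force: [-0.5, -0.4, -1.9]
grip_width: 0.0321
grasp_force: 30.0
```

Run:
```python
from h import *
o=telemetry.get_obs();im=cams.read_camera("wrist");cv2.imwrite("pics/w2.png",im)
print(o["tool_pos"],o["tool_rot"],proj([.642,-.24,.07],o),o["grasp_force"])
```

```text
[ 0.70920803 -0.28371648  0.20034621] [ 1.79986074e+02 -2.65257902e-02  1.65741104e+02] (np.float64(304.5362682768181), np.float64(117.40207976157272)) 29.996620160382008
```

View pics/w2.png

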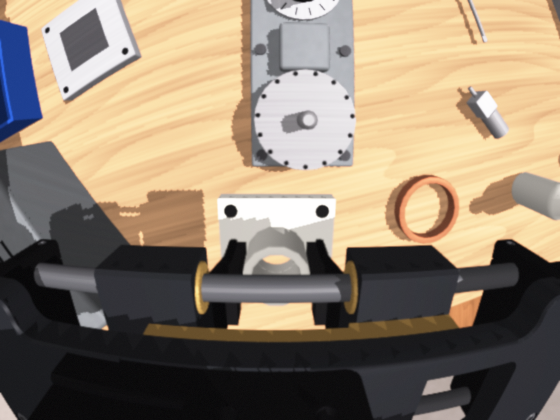

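The view shows the faceplate centred at about (304,119) with the spindle tip at (307,120). The hub is held level, its flange front edge at (218–336,197). Fitting the faceplate circle and spindle.

Run:
```python
from h import *
o=telemetry.get_obs();im=cv2.imread("pics/w2.png")
hsv=cv2.cvtColor(im,cv2.COLOR_BGR2HSV)
m=((hsv[...,1]<60)&(hsv[...,2]>165)).astype(np.uint8)*255
m[175:]=0;m[:60]=0;m[:,:240]=0;m[:,365:]=0
m=cv2.morphologyEx(m,cv2.MORPH_OPEN,np.ones((5,5)))
c=max(cv2.findContours(m,cv2.RETR_EXTERNAL,cv2.CHAIN_APPROX_NONE)[0],key=cv2.contourArea)
P=np.array([plane("wrist",p[0],.045,o)[:2] for p in c])*1000
print("face",cv2.minEnclosingCircle(P.astype(np.float32)),cv2.fitEllipse(P.astype(np.float32)))
print(hsv[119,250:360,2])
# head edges
e=((hsv[...,1]<60)).astype(np.uint8)*255
for y in (25,35,55,70): 
    x=np.where(e[y,230:380])[0]+230; a=plane("wrist",(x[0],y),.02,o);b=plane("wrist",(x[-1],y),.02,o);print(y,x[0],x[-1],a.round(4),b.round(4))
a,d=ray("wrist",(307,119),o);print("tip",plane("wrist",(307,119),.075,o))
cv2.imwrite("pics/w2c.png",cv2.resize(im[60:175,240:365],None,fx=4,fy=4,interpolation=cv2.INTER_CUBIC))
```

```text
face ((637.62744140625, -226.05337524414062), 63.3575439453125) ((640.8809204101562, -232.89451599121094), (95.99668884277344, 113.62401580810547), 42.07939147949219)
[164 126 107 132 188 223 229 228 228 228 229 229 229 230 229 229 230 230
 230 231 230 230 230 231 231 231 231 231 231 231 231 225 188 152 141 137
 139 138 137 138 138 138 138 139 138 134 120  98  95  98 105 116 147 196
 226 230 229 229 229 228 228 227 227 222 202 181 171 189 225 233 233 234
 234 234 234 234 234 234 234 234 234 234 234 234 234 235 234 234 234 234
 235 234 234 235 235 234 235 235 234 234 232 228 226 229 235 238 240 241
 241 241]
25 250 352 [ 0.5318 -0.2667  0.02  ] [ 0.5552 -0.1613  0.02  ]
35 251 353 [ 0.5431 -0.2684  0.02  ] [ 0.5665 -0.1633  0.02  ]
55 251 353 [ 0.5647 -0.2738  0.02  ] [ 0.5884 -0.1692  0.02  ]
70 251 353 [ 0.5805 -0.2778  0.02  ] [ 0.6045 -0.1734  0.02  ]
tip [ 0.64384694 -0.23910919  0.075     ]
```

View pics/w2c.png

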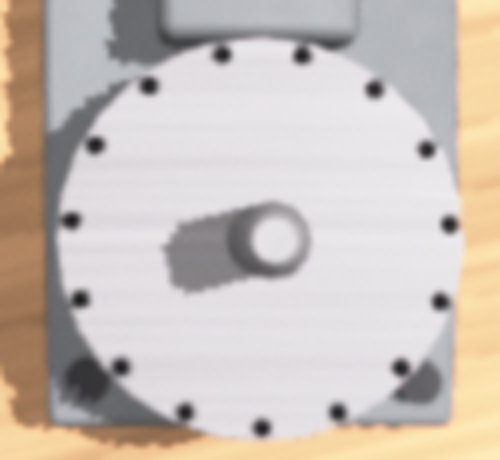

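The crop shows a ring of 15 black holes around the faceplate, with the spindle tip at crop (275,240), i.e. pixel (308.7,120). I'll fit the hole ring.

Run:
```python
from h import *
from scipy.optimize import least_squares
o=telemetry.get_obs()
D=[(222,54),(302,54),(374,89),(427,149),(449,223),(440,301),(400,367),(338,411),(262,428),(185,411),(121,367),(81,298),(71,220),(95,145),(149,86)]
P=np.array([plane("wrist",(240+(x-1.5)/4,60+(y-1.5)/4),.045,o)[:2] for x,y in D])*1000
f=least_squares(lambda q:np.hypot(*(P-q[:2]).T)-q[2],[640,-238,45]);print(f.x,np.abs(f.fun).max())
c=f.x[:2];print("tip75",plane("wrist",(308.4,119.7),.075,o))
A=np.array([[.5318,-.2667],[.5805,-.2778]]);B=np.array([[.5552,-.1613],[.6045,-.1734]])
for E in(A,B):d=E[1]-E[0];print(np.degrees(np.arctan2(d[1],d[0])))
a=np.radians(o["tool_rot"][2]);tx=np.array([np.cos(a),np.sin(a)]);ty=np.array([np.sin(a),-np.cos(a)])
d=c-o["tool_pos"][:2]*1000;print("shift",d@tx,d@ty)
for h in(-13.5,-14):
  h=np.radians(h);print("knob",c-150*np.array([np.cos(h),np.sin(h)]))
```

```text
[ 644.60995674 -238.04132039   46.53866804] 0.2809361031076989
tip75 [ 0.64473443 -0.23805332  0.075     ]
-12.839856659395059
-13.789870397030402
shift 74.00882173305754 28.753070043967526
knob [ 498.75446869 -203.02451581]
knob [ 499.0655978  -201.75303605]
```

Request:
arm_command(series="8 3 0 0 255;16 6 0 0 255;20 8 0 0 255;17 7 0 0 255;9 3 0 0 255;4 1.7 0 0 255;0 0 20 0 255;0 0 25 0 255;0 0 25 0 255;0 0 15 0 255;0 0 5 0 255;0 0 0 0 255;0 0 0 0 255")

```text
time_s: 10.62
tool_pos: [0.6454, -0.2392, 0.1113]
tool_rot: [180.0, 0.1, 165.8]
force: [0.2, 0.3, -1.0]
grip_width: 0.032
grasp_force: 30.0
```

Run:
```python
from h import *
o=telemetry.get_obs();im=cams.read_camera("wrist");cv2.imwrite("pics/w3.png",cv2.resize(im[120:330,170:380],None,fx=2.8,fy=2.8))
a=np.radians(o["tool_rot"][2]);tx=np.array([np.cos(a),np.sin(a)]);ty=np.array([np.sin(a),-np.cos(a)])
d=np.array([644.6,-238.])-o["tool_pos"][:2]*1000;print(o["tool_pos"],o["tool_rot"],"shift",d@tx,d@ty)
```

```text
[ 0.64535594 -0.2392262   0.11126327] [1.79985559e+02 7.16783056e-02 1.65785936e+02] shift 1.0338789497646026 1.0030390707313892
```

View pics/w3.png

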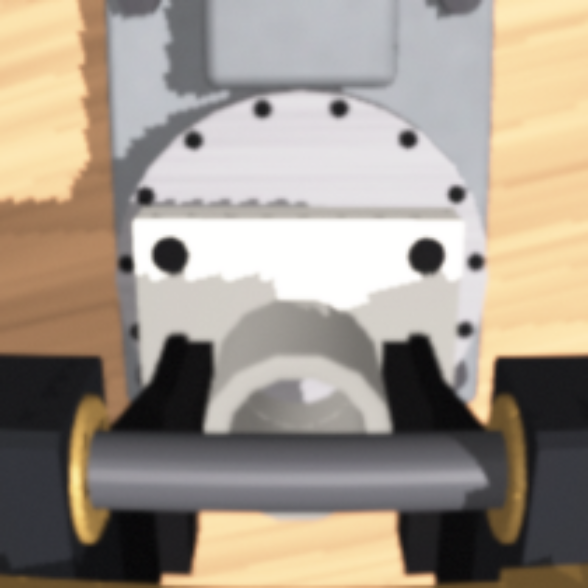

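The hub hangs above the spindle, about 1 mm left of the faceplate centre (flange 298.5, hole ring 300.5 in the crop). Correcting and lowering.

Request:
arm_command(series="1 1 0 0 255;0 0 8 0 255;0 0 8 0 255;0 0 6 0 255;0 0 6 0 255;0 0 5 0 255;0 0 0 0 255;0 0 0 0 255")

```text
time_s: 11.33
tool_pos: [0.6436, -0.238, 0.0768]
tool_rot: [180.0, -0.1, 165.8]
force: [0.2, 0.4, -0.7]
grip_width: 0.0323
grasp_force: 30.0
```

Request:
arm_command(series="0 0 4 0 255;0 0 4 0 255;0 0 2 0 255;0 0 1 0 255;0 0 0.7 0 255;0 0 0.7 0 255;0 0 0 0 255;0 0 0 0 255")

```text
time_s: 12.0
tool_pos: [0.6439, -0.238, 0.0651]
tool_rot: [-180.0, 0.0, 165.8]
force: [-0.3, 0.5, -0.8]
grip_width: 0.032
grasp_force: 30.0
```

Request:
arm_command(series="0 0 0.7 0 255;0 0 0.7 0 255;0 0 0 0 255;0 0 0 0 255")

```text
time_s: 12.33
tool_pos: [0.6441, -0.2381, 0.0644]
tool_rot: [-180.0, 0.0, 165.8]
force: [-2.2, -0.4, 5.1]
grip_width: 0.0322
grasp_force: 30.0
```

Seated: contact at the predicted height. Opening and rising.

Request:
arm_command(series="0 0 0 0 120;0 0 0 0 80;0 0 0 0 0;0 0 0 0 0;0 0 0 0 0;0 0 0 0 0;0 0 0 0 0;0 0 0 0 0;0 0 -10 0 0;0 0 -20 0 0;0 0 -30 0 0;0 0 -30 0 0;0 0 -25 0 0;0 0 -10 0 0;0 0 0 0 0")

```text
time_s: 13.58
tool_pos: [0.6457, -0.238, 0.1925]
tool_rot: [-180.0, 0.3, 165.8]
force: [0.7, 0.2, 0.4]
grip_width: 0.0869
grasp_force: 0.0
```

Run:
```python
from h import *
o=telemetry.get_obs();im=cams.read_camera("wrist");cv2.imwrite("pics/w4f.png",im);cv2.imwrite("pics/w4.png",cv2.resize(im[0:270,170:400],None,fx=2.2,fy=2.2,interpolation=cv2.INTER_CUBIC))
print(o["tool_pos"],o["tool_rot"],proj([.4988,-.2028,.072],o),proj([.6446,-.238,.087],o))
```

```text
[ 0.64566203 -0.23801491  0.19251898] [-179.96244586    0.33843377  165.80372553] (np.float64(273.5121584870525), np.float64(31.765382471159114)) (np.float64(275.42601643195974), np.float64(204.9660144098432))
```

View pics/w4.png

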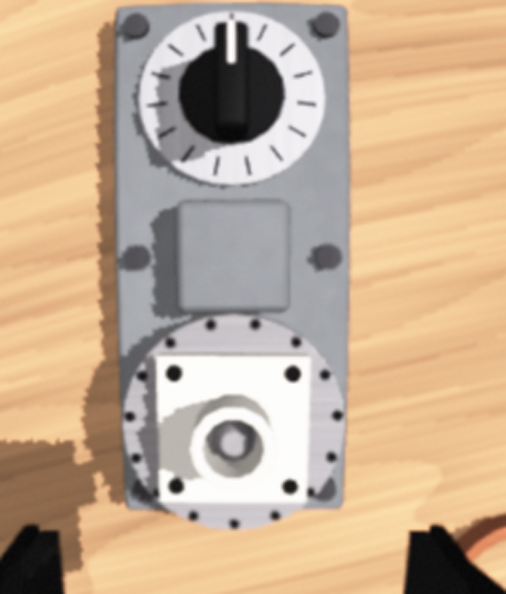

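The hub sits flat around the spindle, boss at crop (233,440). The knob bar is in line with the gripper, centred at crop (232,75) with the stripe on the far side. Moving 150 mm along tool x and down onto the bar.

Request:
arm_command(series="15 0 0 0 0;25 0 0 0 0;30 0 0 0 0;30 0 0 0 0;25 0 0 0 0;15 0 0 0 0;10 0 10 0 0;0 0 25 0 0;0 0 30 0 0;0 0 20 0 0;0 0 10 0 0;0 0 0 0 0;0 0 0 0 0")

```text
time_s: 14.72
tool_pos: [0.498, -0.2008, 0.093]
tool_rot: [179.9, -0.1, 165.8]
force: [-0.8, 0.5, 0.6]
grip_width: 0.0869
grasp_force: 0.0
```

Run:
```python
from h import *
o=telemetry.get_obs();im=cams.read_camera("wrist");cv2.imwrite("pics/w5.png",cv2.resize(im[120:330,150:400],None,fx=2.8,fy=2.8))
a=np.radians(o["tool_rot"][2]);tx=np.array([np.cos(a),np.sin(a)]);ty=np.array([np.sin(a),-np.cos(a)])
d=np.array([499.2,-201.2])-o["tool_pos"][:2]*1000;print(o["tool_pos"],o["tool_rot"],"shift",d@tx,d@ty,proj([.4992,-.2012,.072],o))
```

```text
[ 0.49801365 -0.20082308  0.09296635] [ 1.79940467e+02 -8.76800431e-02  1.65821901e+02] shift -1.2425358340437964 -0.0748621407271734 (np.float64(275.4772903732116), np.float64(246.39077617648664))
```

View pics/w5.png

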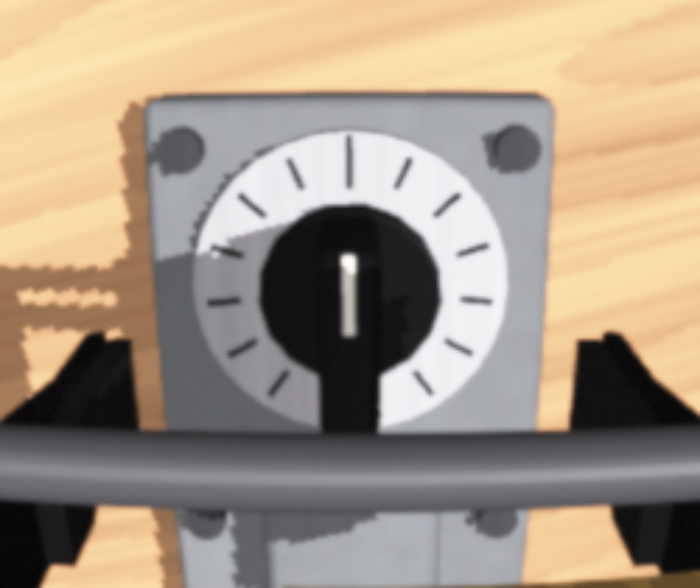

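The bar is centred between the fingers (crop x 349, fingers at 135 and 573) and parallel to the pads. Lowering and gripping.

Request:
arm_command(series="-1 0 15 0 0;0 0 20 0 0;0 0 11 0 0;0 0 4 0 0;0 0 0 0 0;0 0 0 0 150;0 0 0 0 255;0 0 0 0 255;0 0 0 0 255;0 0 0 0 255;0 0 0 0 255;0 0 0 0 255;0 0 0 0 255;0 0 0 0 255;0 0 0 0 255;0 0 0 0 255", squeeze=30)

```text
time_s: 16.1
tool_pos: [0.4994, -0.2015, 0.0435]
tool_rot: [-180.0, -0.0, 165.8]
force: [-0.2, 0.1, 0.2]
grip_width: 0.0219
grasp_force: 0.0
```

```bash
python3 -c "
from h import *
o=telemetry.get_obs()
for k in('tool_pos','tool_rot','force','wrist_torque','grip_width','grasp_force'):print(k,o[k])"
```

```text
tool_pos [ 0.49937708 -0.20147043  0.04351899]
tool_rot [-1.79996827e+02 -3.25870617e-03  1.65804361e+02]
force [-0.19116038  0.13390458  0.18064771]
wrist_torque [ 0.05907103 -0.06929823  0.00091408]
grip_width 0.02186024636776923
grasp_force 0.0
```

Still closing; waiting a little.

Request:
arm_command(series="0 0 0 0 255;0 0 0 0 255;0 0 0 0 255;0 0 0 0 255")

```text
time_s: 16.43
tool_pos: [0.4992, -0.2021, 0.0435]
tool_rot: [-180.0, -0.0, 165.8]
force: [-0.3, -1.6, 0.9]
grip_width: 0.014
grasp_force: 30.0
```

```bash
python3 -c "
from h import *
o=telemetry.get_obs()
for k in('tool_rot','force','wrist_torque','grip_width','grasp_force'):print(k,o[k])"
```

```text
tool_rot [-1.79955767e+02 -3.56627093e-03  1.65782852e+02]
force [-0.27081288 -1.58627178  0.88526636]
wrist_torque [-0.3488535  -0.07791297  0.04422407]
grip_width 0.013962355998138273
grasp_force 29.999940530396998
```

Request:
arm_command(series="0 0 0 0.05 255;0 0 0 0.05 255;0 0 0 0.05 255;0 0 0 0 255")

```text
time_s: 16.77
tool_pos: [0.4992, -0.202, 0.0435]
tool_rot: [-180.0, 0.0, 157.1]
force: [-1.0, -2.4, 0.1]
grip_width: 0.0139
grasp_force: 30.0
```

```bash
cat > s.py <<'E'
from h import *
o=telemetry.get_obs()
print(o["tool_pos"].round(4),"yaw",o["tool_rot"][2].round(2),"turned",(165.8-o["tool_rot"][2]).round(2),"tz",o["wrist_torque"].round(3),"F",o["force"].round(1),o["grip_width"].round(4),o["grasp_force"].round(1))
E
python3 s.py
```

```text
Traceback (most recent call last):
  File "s.py", line 3, in <module>
    print(o["tool_pos"].round(4),"yaw",o["tool_rot"][2].round(2),"turned",(165.8-o["tool_rot"][2]).round(2),"tz",o["wrist_torque"].round(3),"F",o["force"].round(1),o["grip_width"].round(4),o["grasp_force"].round(1))
                                                                                                                                                                    ^^^^^^^^^^^^^^^^^^^^^
AttributeError: 'float' object has no attribute 'round'
```

Request:
arm_command(series="0 0 0 0.05 255;0 0 0 0.06 255;0 0 0 0.06 255;0 0 0 0.05 255;0 0 0 0.05 255;0 0 0 0 255;0 0 0 0 255")

```text
time_s: 17.35
tool_pos: [0.4994, -0.2018, 0.0436]
tool_rot: [-180.0, 0.0, 141.9]
force: [-0.6, -3.3, 0.2]
grip_width: 0.0139
grasp_force: 30.0
```

```bash
python3 s.py
```

```text
Traceback (most recent call last):
  File "s.py", line 3, in <module>
    print(o["tool_pos"].round(4),"yaw",o["tool_rot"][2].round(2),"turned",(165.8-o["tool_rot"][2]).round(2),"tz",o["wrist_torque"].round(3),"F",o["force"].round(1),o["grip_width"].round(4),o["grasp_force"].round(1))
                                                                                                                                                                    ^^^^^^^^^^^^^^^^^^^^^
AttributeError: 'float' object has no attribute 'round'
```

```bash
sed -i 's/o\["grip_width"\].round(4),o\["grasp_force"\].round(1)/o["grip_width"],o["grasp_force"]/' s.py; python3 s.py
```

```text
[ 0.4994 -0.2018  0.0436] yaw 141.86 turned 23.94 tz [-0.464 -0.079 -0.001] F [-0.6 -3.3  0.2] 0.013888295960250057 30.0001531932503
```

Request:
arm_command(series="0 0 0 0.05 255;0 0 0 0.05 255;0 0 0 0.05 255;0 0 0 0 255")

```text
time_s: 17.68
tool_pos: [0.4994, -0.2018, 0.0435]
tool_rot: [-180.0, 0.0, 133.2]
force: [0.3, -2.7, -0.4]
grip_width: 0.0136
grasp_force: 30.0
```

```bash
python3 s.py
```

```text
[ 0.4994 -0.2018  0.0435] yaw 133.18 turned 32.62 tz [-0.453 -0.141  0.071] F [ 0.3 -2.7 -0.4] 0.013608302954832317 30.00061485450715
```

Request:
arm_command(series="0 0 0 0.05 255;0 0 0 0.05 255;0 0 0 0.05 255;0 0 0 0 255")

```text
time_s: 18.02
tool_pos: [0.4995, -0.2017, 0.0436]
tool_rot: [180.0, 0.0, 124.6]
force: [0.4, -2.2, -1.0]
grip_width: 0.0137
grasp_force: 30.0
```

```bash
python3 s.py
```

```text
[ 0.4995 -0.2017  0.0436] yaw 124.6 turned 41.2 tz [-0.485 -0.192 -0.095] F [ 0.4 -2.2 -1. ] 0.013670028251710941 30.00077468343079
```

Request:
arm_command(series="0 0 0 0.04 255;0 0 0 0.04 255;0 0 0 0.04 255;0 0 0 0 255;0 0 0 0 255")

```text
time_s: 18.43
tool_pos: [0.4995, -0.2017, 0.0435]
tool_rot: [180.0, 0.0, 117.9]
force: [0.9, -3.5, -1.2]
grip_width: 0.0136
grasp_force: 30.0
```

```bash
python3 s.py
```

```text
[ 0.4995 -0.2017  0.0435] yaw 117.86 turned 47.94 tz [-0.575 -0.259 -0.013] F [ 0.9 -3.5 -1.2] 0.013633857136307794 29.99984520021826
```

Two clicks felt: torque rose to +0.07, flipped to −0.1, then settled near zero at 48°. Now the third.

Request:
arm_command(series="0 0 0 0.05 255;0 0 0 0.05 255;0 0 0 0.05 255;0 0 0 0 255")

```text
time_s: 18.77
tool_pos: [0.4996, -0.2017, 0.0436]
tool_rot: [180.0, 0.0, 109.2]
force: [1.6, -2.8, -1.4]
grip_width: 0.0134
grasp_force: 30.0
```

```bash
python3 s.py
```

```text
[ 0.4996 -0.2017  0.0436] yaw 109.15 turned 56.65 tz [-0.611 -0.32   0.062] F [ 1.6 -2.8 -1.4] 0.013434641259638797 30.000659795477986
```

Request:
arm_command(series="0 0 0 0.05 255;0 0 0 0.05 255;0 0 0 0.05 255;0 0 0 0 255")

```text
time_s: 19.1
tool_pos: [0.4997, -0.2016, 0.0436]
tool_rot: [180.0, 0.0, 100.6]
force: [2.1, -2.8, -1.4]
grip_width: 0.0138
grasp_force: 30.0
```

```bash
python3 s.py
```

```text
[ 0.4997 -0.2016  0.0436] yaw 100.57 turned 65.23 tz [-0.584 -0.484 -0.114] F [ 2.1 -2.8 -1.4] 0.01375491253700015 30.00068271998316
```

Request:
arm_command(series="0 0 0 0.04 255;0 0 0 0.04 255;0 0 0 0.035 255;0 0 0 0 255;0 0 0 0 255;0 0 0 0 255;0 0 0 0 255")

```text
time_s: 19.68
tool_pos: [0.4998, -0.2016, 0.0435]
tool_rot: [180.0, 0.0, 94.0]
force: [1.8, -3.1, -3.5]
grip_width: 0.0133
grasp_force: 30.0
```

```bash
python3 s.py; python3 -c "
from h import *
im=cams.read_camera('wrist')
cv2.imwrite('pics/w6.png',cv2.resize(cams.read_camera('top')[140:260,300:410],None,fx=5,fy=5,interpolation=cv2.INTER_CUBIC))"
```

```text
[ 0.4998 -0.2016  0.0435] yaw 93.99 turned 71.81 tz [-0.744 -0.713  0.015] F [ 1.8 -3.1 -3.5] 0.013313998307541099 29.999369946308434
```

View pics/w6.png

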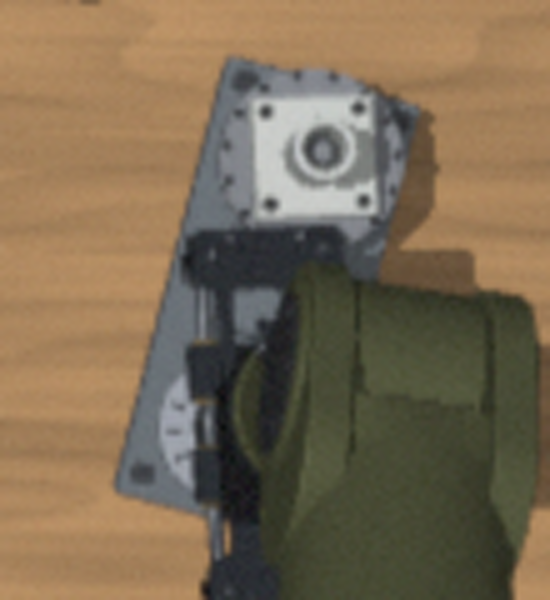

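The hub is flat around the spindle at crop (323,150) and has turned with the faceplate. The grip on the knob holds at 72° with near-zero torque. Handing in.

```bash
python3 -c "
from cell import env
print(env.sign_off())"
```

```text
the job is handed in; nothing more can be done
None
```

I lifted the hub from the mould, seated it flat over the spindle and let go. I then turned the knob three clicks, to about 72° (1.253 rad), and handed the job in still gripping it there; the sign-off gave no verdict.

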